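Hold the colour-measuring head over a terracotta sample

TASK

Take the terracotta chip from the black mat and lay it flat and centred on the red cross of the metal stage plate, lengthwise between the two black stops, and let go of it. Then lift the measuring head out of its cradle, carry it over the urn on its foam bed, and finish still holding it upright about 10 mm above the chip, centred over it and with its long side along the chip's long side, without the head ever touching the chip. Leave the other two chips, the urn, the caddy, bottle, beaker and brush where they are; the program ends with the head held still in the gripper.

Things in the scene. Friction and masses are not known exactly. Their poses are not given: they have to be found in the camera images.
- terracotta_chip: The sample to measure: an orange-brown rectangular terracotta chip with a thin white band round its sides, 40 (its x) x 26 (its y) x 14 mm (z), about 35 g. Origin: centre of its underside. Loose. It lies flat on the black mat in any of the three places, with its x roughly along the mat's long side (y). Taken across its 26 mm width.
- terracotta_chip_top (a point): Centre of the terracotta chip's upper face, 14 mm above its underside.
- marble_chip: A chip of the same size in whitish marble, on the black mat. Leave alone. Origin: centre of its underside.
- glazed_chip: A chip of the same size in blue glaze, on the black mat. Leave alone. Origin: centre of its underside.
- sample_board: Flat black rubber mat, 70 (x) x 180 (y) x 4 mm, no rim, fixed; the three chips lie on it in a row along its y, about 60 mm apart, ends facing. Origin: centre of its underside, on the table. It may be left or right.
- stage: Metal stage plate, 120 (x) x 100 (y) x 12 mm, fixed, left or right of the urn. Origin: centre of its underside, on the table. A red cross marks the centre of its upper face. Two black stops, 8 mm thick (x), 60 mm long (y), 6 mm high, stand on that face, centred at x = +28 and -28 mm: 48 mm clear between them for the 40 mm chip, its x along the plate's x. The y sides are open for the fingers.
- stage_centre (a point): Centre of the stage plate's upper face (the red cross), 12 mm above the table.
- head: Hand-held measuring head, 112 mm tall, 0.28 kg, loose, upright in its cradle. Black nose 44 (x) x 30 (y) mm up to 12 mm; white housing with blue band, 62 (x) x 42 (y) mm, from 12 to 58 mm; black rubber grip block 36 (x) x 24 (y) mm, 58 to 112 mm. Origin: centre of the nose's underside. x: long side, roughly along the cradle's x. z: up. Either way round about z is equally good.
- head_grip (a point): Point on the head's axis inside the rubber grip block, 92 mm above the head's underside; the block is 24 mm wide along the head's y.
- dock: Grey cradle of the head, fixed, on the other side of the urn from the stage. Foot 100 (x) x 80 (y) x 6 mm with an open-topped box 78 x 58 mm outside, 68 x 48 mm inside; rim 30 mm above the table; the floor on which the head stands is 11 mm above the table. Origin: centre of the underside. x is the long side.
- urn_bed: White plaster urn with blue bands and a square foot, lying along x on white foam blocks, in the middle of the table: 250 mm long (x), 100 mm wide (y), its highest point 125 mm above the table, 3 kg, one loose piece. Origin: under its centre, on the table. The obstacle to carry over; leave alone.
- tool_caddy: Green open tool caddy, 100 x 140 x 45 mm, contents lower than its rim. Origin: centre of its underside. Leave alone.
- solvent_bottle: Amber bottle, 52 mm across, 120 mm tall, standing beyond the urn. Origin: centre of its underside. Leave alone.
- dust_brush: Small brush, 160 mm long, lying far to the left. Leave alone.
- beaker: Glass beaker, 64 mm across, 85 mm tall, far to the right. Origin: centre of its underside. Leave alone.
Not all that is in view belongs to the job. Of the things that look like the stage, the largest one is meant. There is more than one size of the terracotta_chip; the one meant has the size given above.

How it is judged (in metres and radians):
On the way, in this order (a step that is already met when the one before it is completed fails the run):
1. the terracotta chip lies flat on the stage plate, centred between the stops, and is let go (x of terracotta_chip in the frame of stage between -0.0055 and 0.0055 m and y of terracotta_chip in the frame of stage between -0.008 and 0.008 m and z of terracotta_chip in the frame of stage between 0.01 and 0.0145 m and angle between terracotta_chip's own z axis and vertical below 0.08 rad and angle between the x axis of terracotta_chip and the x axis of stage, either way round below 0.25 rad and contact force between terracotta_chip and the fingers below 0.1 N and contact force between terracotta_chip and the arm below 0.1 N and linear speed of terracotta_chip below 0.01 m/s), for 0.3 s.
2. the measuring head is held clear above its cradle in the gripper, with the chip still in place (x of terracotta_chip in the frame of stage between -0.0055 and 0.0055 m and y of terracotta_chip in the frame of stage between -0.008 and 0.008 m and z of terracotta_chip in the frame of stage between 0.01 and 0.0145 m and angle between terracotta_chip's own z axis and vertical below 0.08 rad and angle between the x axis of terracotta_chip and the x axis of stage, either way round below 0.25 rad and z of head in the frame of dock above 0.045 m and contact force between head and the fingers above 1 N), for 0.2 s.
3. the head, held in the gripper, passes over the urn, above its highest point (z of head in the frame of urn_bed above 0.125 m and y of head in the frame of urn_bed between -0.05 and 0.05 m and x of head in the frame of urn_bed between -0.15 and 0.15 m and contact force between head and the fingers above 1 N), for 0.04 s.
At the end, for the whole second after the job is handed in: Chip flat between the stops, let go, within 5.5 mm (x) and 8 mm (y) of the stage centre and 0.25 rad of square. Head held still in the gripper, 3 to 20 mm above the chip, within 8 mm sideways, 0.09 rad of upright and 0.14 rad of the chip's length, touching nothing else (all of step 1 and z of head in the frame of terracotta_chip_top between 0.003 and 0.02 m and horizontal distance between head and terracotta_chip below 0.008 m and angle between head's own z axis and vertical below 0.09 rad and angle between the x axis of head and the x axis of terracotta_chip, either way round below 0.14 rad and contact force between head and the fingers above 1 N and linear speed of head below 0.015 m/s and contact force between head and terracotta_chip below 0.1 N and contact force between head and stage below 0.1 N and contact force between head and dock below 0.1 N and contact force between head and urn_bed below 0.1 N); the arm keeps its last pose, push and grip.
It fails at once if another chip is moved by more than 10 mm (distance of any of marble_chip, glazed_chip from where it was at the start of the episode above 0.01 m).
It fails at once if the urn on its foam bed is moved by more than 10 mm (distance of urn_bed from where it was at the start of the episode above 0.01 m).
It fails at once if the caddy, bottle, brush or beaker is moved by more than 15 mm (distance of any of tool_caddy, solvent_bottle, dust_brush, beaker from where it was at the start of the episode above 0.015 m).
It fails at once if the measuring head knocks against the urn or its foam (over 2 N) (contact force between head and urn_bed above 2 N).
It fails at once if the measuring head touches the terracotta chip (over 0.5 N) (contact force between head and terracotta_chip above 0.5 N).
It also fails if it takes over 69 s, if anything falls off the work surface, if the arm or the gripper's body presses on something with over 40 N, if the wrist force passes 120 N, or if a joint passes its speed limit or range.

ROBOT

A 6-joint arm with a two-finger parallel gripper is mounted at the origin on the work surface. World frame = base frame: x ahead of the robot, y to its left, z up, the work surface at z = 0. Lengths are in mm, angles in rad, forces in N, time in s.
With the tool pointing down it reaches from about 375 to 750 mm from the base axis. Payload 9 kg.
Tool frame: the origin (TCP) lies midway between the tips of the shut fingers; the grasp point (between the pads) lies 19 mm behind it; z points along the fingers, y is the direction in which the jaws open and shut (so a half turn about z gives the same grasp; the last joint's range is limited). The gripper opens to 85 mm and grips with 20 to 120 N. Pads are 22 mm wide; open, the fingers measure 114 mm over their backs; the gripper's body (76 mm by 85 mm) begins 54 mm behind the grasp point. The pads swing forward as they close: fully open they stand 13 mm farther back than shut.
Start: joints at [-1.497, 0.104, 0.097, 1.564, 0, 1.353], TCP at [172.615, -574.666, 231.331] pointing down, gripper open.
Joint ranges: [-2.99, 2.99], [-0.84, 1.86], [-1.1, 1.16], [-1.84, 2.11], [-1.51, 1.56], [-3.14, 3.14]. Speed limits (rad/s): [2.22, 2.22, 2.57, 3.14, 3.14, 3.14].

INTERFACE

Orientations are given as a 3x3 rotation matrix whose columns are the frame's x, y, z axes.
In Python, from rig import * gives the robot as it stands.
- The arm moves only by the tool send_rows, never from a script. Its arguments are lists of equal length, an entry for each row: "travel": the shift along the tool's x, y, z in m, a list of three; "dr": the turn, a rotation vector about the tool's x, y, z in rad, a list of three; "gripper": the closure, from -1 (fully open) to 1 (shut). A call has 1 to 8 rows; each row is the pose to reach, as a shift and turn from the pose commanded when the call began, along the tool's axes at that moment; what a row does not reach only later rows make up. A row lasts 1/12 s, in which the tool goes at most 41.7 mm and 7.16 degrees, less where a joint would pass 70% of its speed; a pose out of reach is approached as far as the arm can. A call with a gripper value outside its range is refused whole. The fingers move at their own pace and stop on an object; "newtons" is the grip in N (left out, the last holds). Time passes only in rows, so rows that repeat a pose let the fingers close. It gives the time, the measured TCP pose, the force and the opening at its end, in the units of the state.
- observe(): the state, without advancing time (a new reading comes with each control period).
- camera(name): name is "side" or "top" or "wrist"; returns the picture (480x640x3 uint8, red, green, blue); there is no depth.
- camera_info(name): a dict with "intrinsics" (3x3 intrinsics, pixels), "rvec" (rotation vector, rad) and "tvec" (3), from world to camera coordinates, as OpenCV has them; the wrist camera has in their place "hand_eye" (4x4, takes a point from camera to tool coordinates, whose origin is the TCP and whose axes are the flange's). Camera axes: x right, y down, z forward; pixel columns grow to the right and rows downward; lengths in mm; the calibration is good to about 2 mm. A picture is of the moment at which its call begins: read the wrist's pose just before it. camera_info takes no time and is no camera call.
- hand_in(): hands the job in, once; it reports no verdict.
Trained networks look in the newest picture that a camera, given by its name, has taken for a name from the list of things; names that differ only in an ending like _2 or _b are one class to them, and where a whole thing is asked for, a point or a joint stands for the part that bears it (a point fixed in the world has none). Each returns a list of dicts, best first, with "confidence" (0 to 1); they miss things now and then, are a little off and sometimes report something else, mostly with a low value. They report only what shows in the picture. A call takes as long as a camera call. They do not tell look-alikes from the thing itself.
- boxes_of(target, camera): "centre" ([column, row] in pixels, amid what is visible of it).
- landmark_of(target, camera): "centre" ([column, row] in pixels: a listed point, or the origin of a listed thing).
The state is a dict: "t": time; "joint_pos": joint angles; "qvel": joint speeds; "tau": joint torques, N m; "tool_pos": TCP position; "ee_rot": TCP orientation; "ft_force": force on the tool from outside, world axes, zero at the start; "ft_torque": the same for the moment, N m; "width": finger opening in mm.
Only numpy, scipy, OpenCV 4.12 (cv2) and the standard library are available. Lean on these libraries where they do the work, as an engineer would, in place of code of your own. Each camera call takes 0.05 s, during which the arm holds its last target. There are 200 camera calls.

## Working session

There is one attempt and no reset: what is moved stays moved. The work goes in short steps, Python scripts to look and compute and a tool call to move; the robot and the scene stay as the last step left them, time stands still between calls to the robot, and variables do not carry over. Pictures are saved under pics/ and viewed, about 8 in all and at most 12, crops included, and the job is handed in when it is done.

Besides the shell and the picture viewer there is one more tool, called after "Request:" as name(argument=value, ...) on one line, values as JSON. send_rows: Moves the arm, as the interface text tells. Its arguments: {"type":"object","properties":{"travel":{"type":"array"},"dr":{"type":"array"},"gripper":{"type":"array"},"newtons":{"type":"number"}},"required":["travel","dr","gripper"]}

```bash
mkdir -p pics; cat > h.py <<'E'
from rig import *
import numpy as np, cv2
def ray(cam,px,st=None):
    ci=camera_info(cam);K=np.array(ci["intrinsics"],float)
    d=np.linalg.inv(K)@np.array([px[0],px[1],1.])
    if cam=="wrist":
        T=np.array(ci["hand_eye"]);s=st or observe();R=np.array(s["ee_rot"])
        return R@T[:3,3]+np.array(s["tool_pos"]),R@T[:3,:3]@d
    R=cv2.Rodrigues(np.array(ci["rvec"],float))[0];t=np.array(ci["tvec"],float).ravel()
    return -R.T@t,R.T@d
def at_z(cam,px,z,st=None):
    o,d=ray(cam,px,st);return o+d*(z-o[2])/d[2]
def proj(cam,P,st=None):
    ci=camera_info(cam);K=np.array(ci["intrinsics"],float);P=np.atleast_2d(np.array(P,float))
    if cam=="wrist":
        T=np.array(ci["hand_eye"]);s=st or observe();R=np.array(s["ee_rot"])
        p=(P-np.array(s["tool_pos"]))@R; c=(p-T[:3,3])@T[:3,:3]
    else:
        R=cv2.Rodrigues(np.array(ci["rvec"],float))[0];c=P@R.T+np.array(ci["tvec"],float).ravel()
    q=c@K.T;return q[:,:2]/q[:,2:]
def save(img,n): cv2.imwrite("pics/"+n,cv2.cvtColor(img,cv2.COLOR_RGB2BGR))
E
python3 - <<'E'
from h import *
np.set_printoptions(precision=1,suppress=True)
for c in("top","side"):
    save(camera(c),c+"0.png")
    print(c,ray(c,(320,240)))
Z={"terracotta_chip":0,"stage":0,"stage_centre":12,"head":11,"head_grip":103,"dock":0,"urn_bed":0,"sample_board":0,"terracotta_chip_top":18,"marble_chip":4,"glazed_chip":4}
Z["terracotta_chip"]=4
for n,z in Z.items():
    for r in landmark_of(n,"top")[:4]: print(n,r["centre"],round(r["confidence"],2),at_z("top",r["centre"],z)[:2])
s=observe();print(s["t"],s["tool_pos"],s["ee_rot"],s["width"],camera_info("wrist"))
E
```

```text
top (array([ 378.3,   20.7, 1049.3]), array([ 0.2, -0. , -1. ]))
side (array([  215.6, -1086.2,   958.8]), array([ 0.2,  0.8, -0.6]))
terracotta_chip [478.9, 175.2] 0.67 [ 716.1 -386.9]
terracotta_chip [446.9, 209.5] 0.55 [ 631.5 -301.7]
stage [477.8, 303.6] 0.9 [ 403.7 -358.8]
stage [412.5, 299.9] 0.78 [ 416.2 -205.7]
stage [466.3, 369.3] 0.71 [ 255.2 -319.6]
stage_centre [416.4, 299.7] 0.79 [ 416.  -212.3]
stage_centre [481.8, 303.5] 0.61 [ 403.4 -363.8]
stage_centre [233.5, 288.6] 0.45 [452.5 212.9]
head [234.8, 286.8] 0.66 [456.7 210.1]
head_grip [226.8, 282.2] 0.85 [460.  210.4]
dock [233.3, 288.1] 0.57 [454.5 215.6]
urn_bed [325.3, 260.4] 0.65 [515.   -3.3]
sample_board [418.3, 216.5] 0.75 [ 616.7 -232.1]
sample_board [328.1, 262.1] 0.72 [510.7  -9.9]
terracotta_chip_top [485.1, 171.2] 0.72 [ 721.3 -397.4]
terracotta_chip_top [446.5, 211.0] 0.66 [ 624.4 -296.1]
marble_chip [422.5, 214.5] 0.49 [ 620.5 -241.6]
glazed_chip [399.2, 220.3] 0.47 [ 607.5 -184.4]
glazed_chip [319.0, 155.7] 0.21 [775.9   5. ]
0.65 [ 172.6 -574.7  231.3] [[ 1.   0.3 -0. ]
 [ 0.3 -1.  -0. ]
 [-0.   0.  -1. ]] 85.21481266814918 {'intrinsics': array([[330.8,   0. , 319. ],
       [  0. , 330.8, 245.1],
       [  0. ,   0. ,   1. ]]), 'hand_eye': array([[   0. ,   -0.9,   -0.3,   82.5],
       [   1. ,    0. ,   -0. ,   -0.5],
       [   0. ,   -0.3,    0.9, -142.5],
       [   0. ,    0. ,    0. ,    1. ]])}
```

View pics/top0.png

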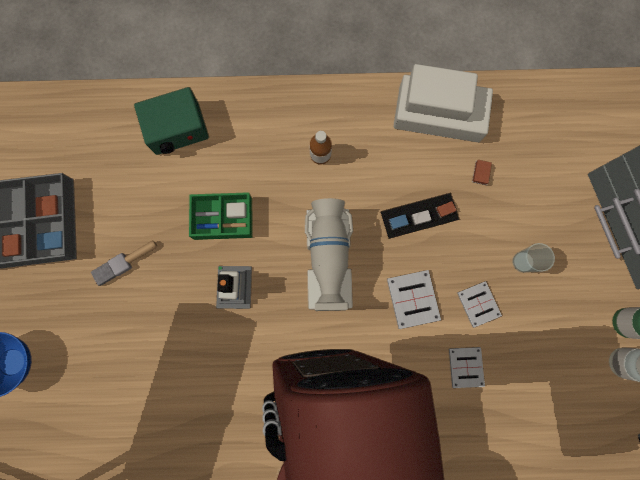

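View pics/side0.png

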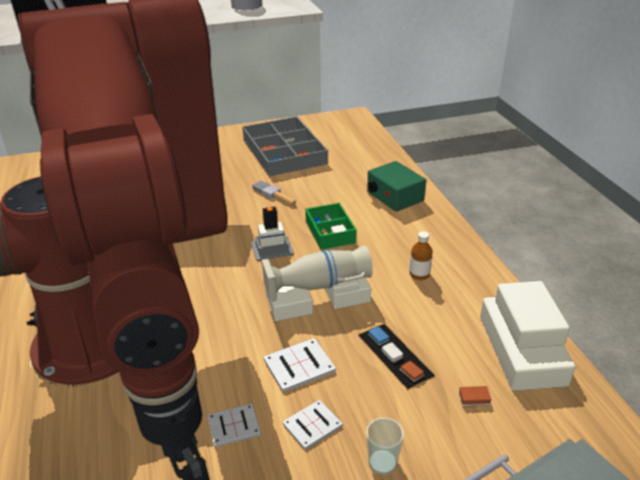

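The target chip is at top (446,210), on the mat. The loose red piece at (482,172) is off the mat, so it is a decoy. There are three stages, at (415,300), (480,304) and (467,368), and the one at (415,300) is the largest. The head is in the dock at (233,287). I'll move the wrist camera over the area to confirm.

```bash
python3 - <<'E'
from h import *
np.set_printoptions(precision=4,suppress=True)
s=observe();R=np.array(s["ee_rot"]);print(R)
print((np.array([470,-240,250])-np.array(s["tool_pos"]))@R)
E
```

```text
[[ 0.9577  0.2877 -0.    ]
 [ 0.2877 -0.9577 -0.0001]
 [-0.      0.0001 -1.    ]]
[ 381.0921 -234.9353  -18.7028]
```

Request:
send_rows(travel=[[0.26,-0.16,-0.019],[0.26,-0.16,-0.019],[0.26,-0.16,-0.019],[0.26,-0.16,-0.019],[0.26,-0.16,-0.019],[0.26,-0.16,-0.019],[0.26,-0.16,-0.019],[0.26,-0.16,-0.019]], dr=[[0,0,0],[0,0,0],[0,0,0],[0,0,0],[0,0,0],[0,0,0],[0,0,0],[0,0,0]], gripper=[-1,-1,-1,-1,-1,-1,-1,-1])

```text
t: 1.32
tool_pos: [378.3, -343.0, 251.3]
ee_rot: [[0.957, 0.291, 0.002], [0.291, -0.957, -0.0], [0.001, 0.001, -1.0]]
ft_force: [1.4, 0.5, 0.5]
width: 85.0
```

Request:
send_rows(travel=[[0.12,-0.075,0],[0.12,-0.075,0],[0.12,-0.075,0],[0.12,-0.075,0],[0.12,-0.075,0],[0.12,-0.075,0]], dr=[[0,0,0.1],[0,0,0.2],[0,0,0.292],[0,0,0.292],[0,0,0.292],[0,0,0.292]], gripper=[-1,-1,-1,-1,-1,-1])

```text
t: 1.82
tool_pos: [469.4, -239.6, 250.3]
ee_rot: [[1.0, 0.002, -0.0], [0.002, -1.0, -0.0], [-0.0, 0.0, -1.0]]
ft_force: [-1.0, 0.3, -0.0]
width: 85.0
```

```bash
python3 - <<'E'
from h import *
np.set_printoptions(precision=3,suppress=True)
s=observe();im=camera("wrist");save(im,"w1.png")
print(s["t"],s["tool_pos"],s["joint_pos"],np.array(s["ee_rot"])[:,0])
for n,z in {"terracotta_chip_top":18,"stage_centre":12,"marble_chip":4,"glazed_chip":4}.items():
    for r in landmark_of(n,"wrist")[:3]: print(n,r["centre"],round(r["confidence"],2),at_z("wrist",r["centre"],z,s)[:2])
E
```

```text
1.8167 [ 469.408 -239.552  250.341] [-0.72  -0.114 -0.085  1.599 -0.     2.419] [ 1.     0.002 -0.   ]
terracotta_chip_top [382.7, 49.8] 0.58 [ 630.12  -302.162]
stage_centre [414.2, 261.0] 0.91 [ 401.883 -356.901]
stage_centre [292.3, 247.9] 0.79 [ 418.641 -206.643]
marble_chip [313.5, 72.6] 0.62 [ 611.72 -232.92]
glazed_chip [262.6, 84.7] 0.76 [ 600.017 -178.639]
```

View pics/w1.png

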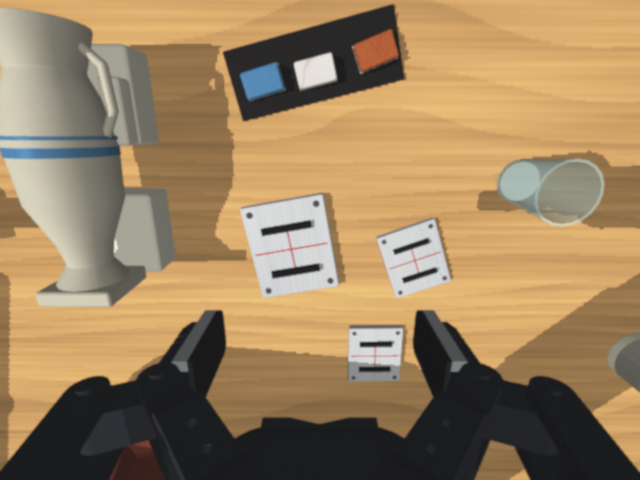

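The wrist view shows the mat with the orange chip at its right end (377,50). White is next at (315,71), then blue at (262,80). The largest stage, with the red cross, is at (292,248), and the two smaller look-alikes are at (414,260) and (375,354). Next I'll measure pose and yaw by rectifying the image to each plane.

```bash
cat >> h.py <<'E'
def rect(cam,im,st,cx,cy,z,half=60,s=4,yaw=0.):
    # world-plane patch: u -> along yaw axis, v -> 90deg left of it reversed (image down)
    c,si=np.cos(yaw),np.sin(yaw);q=[];n=2*half*s
    for u,v in((-half,half),(half,half),(half,-half),(-half,-half)):
        q.append([cx+c*u-si*v,cy+si*u+c*v,z])
    H=cv2.getPerspectiveTransform(np.float32(proj(cam,q,st)),np.float32([[0,0],[n,0],[n,n],[0,n]]))
    return cv2.warpPerspective(im,H,(n,n),flags=cv2.INTER_CUBIC)
def chipmask(p):
    h=cv2.cvtColor(p,cv2.COLOR_RGB2HSV);return ((h[...,0]<14)&(h[...,1]>120)&(h[...,2]>80)).astype(np.uint8)
def fit(mask,cx,cy,half=60,s=4,yaw=0.):
    n,l,st,ce=cv2.connectedComponentsWithStats(mask);k=1+np.argmax(st[1:,4])
    r=cv2.minAreaRect(np.argwhere(l==k)[:,::-1].astype(np.float32))
    b=cv2.boxPoints(r)/s-half;b[:,1]*=-1
    c,si=np.cos(yaw),np.sin(yaw);b=b@np.array([[c,si],[-si,c]])+[cx,cy]
    e=b[1]-b[0],b[2]-b[1];e=max(e,key=np.linalg.norm)
    return b.mean(0),[np.linalg.norm(b[1]-b[0]),np.linalg.norm(b[2]-b[1])],np.arctan2(e[1],e[0])%np.pi
E
python3 - <<'E'
from h import *
s=observe();im=camera("wrist")
P=rect("wrist",im,s,630,-302,18,40);print(fit(chipmask(P),630,-302,40))
Q=rect("wrist",im,s,418,-207,12,70);h=cv2.cvtColor(Q,cv2.COLOR_RGB2HSV)
red=(((h[...,0]<10)|(h[...,0]>170))&(h[...,1]>70)).astype(np.uint8)
g=cv2.cvtColor(Q,cv2.COLOR_RGB2GRAY)
S=rect("wrist",im,s,418,-207,18,70);gs=cv2.cvtColor(S,cv2.COLOR_RGB2GRAY);n,l,st,ce=cv2.connectedComponentsWithStats((gs<50).astype(np.uint8))
for k in range(1,n):
    if st[k,4]>1000: print("stop",st[k,4]/16,fit((l==k).astype(np.uint8),418,-207,70))
pts=np.argwhere(red)[:,::-1]/4-70;pts[:,1]*=-1;print("red",pts.shape,pts.mean(0)+[418,-207],pts.std(0))
A=np.hstack([cv2.resize(P,(400,400)),cv2.resize(Q,(400,400))]);save(A,"c1.png")
E
```

```text
(array([ 629.61275482, -295.16816664]), [np.float64(27.264462305965484), np.float64(41.067207905391605)], np.float64(1.9379702373072019))
stop 306.4375 (array([ 445.84831238, -200.16458893]), [np.float64(5.725198850149156), np.float64(56.882052300817776)], np.float64(1.7493262363510056))
stop 339.9375 (array([ 391.51618195, -210.18709373]), [np.float64(6.43163832251904), np.float64(56.81690179125685)], np.float64(1.7488892689907891))
red (1075, 2) [ 416.92837209 -205.93953488] [10.57273741 16.19704092]
```

View pics/c1.png

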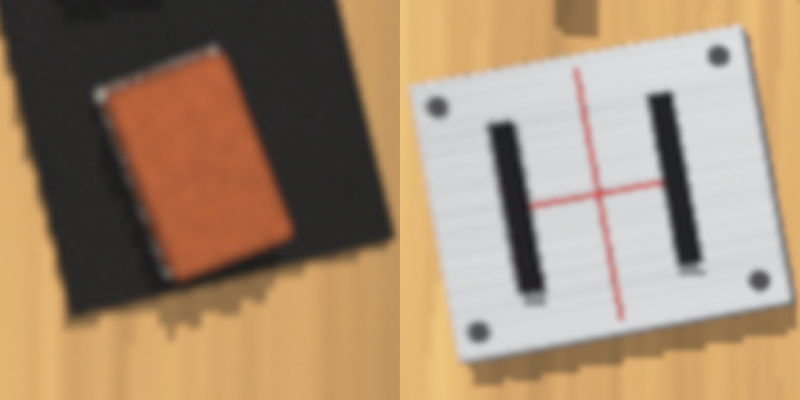

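Confirmed: the chip measures 41x27 mm on the mat, centred at (629.6,-295.2) with yaw 1.938. The stage plate is 120 wide, centred at about (418.4,-204.8) with yaw 0.178. Moving above the chip.

Request:
send_rows(travel=[[0.04,0.014,0.02],[0.08,0.028,0.04],[0.12,0.042,0.06],[0.16,0.0556,0.08],[0.16,0.0556,0.08],[0.16,0.0556,0.08],[0.16,0.0556,0.08],[0.16,0.0556,0.08]], dr=[[0,0,-0.12],[0,0,-0.24],[0,0,-0.36],[0,0,-0.48],[0,0,-0.6],[0,0,-0.72],[0,0,-0.84],[0,0,-0.96]], gripper=[-1,-1,-1,-1,-1,-1,-1,-1])

```text
t: 2.78
tool_pos: [628.6, -296.7, 169.2]
ee_rot: [[0.57, 0.822, -0.001], [0.822, -0.57, 0.001], [-0.0, -0.001, -1.0]]
ft_force: [0.6, -0.6, -0.2]
width: 85.7
```

Request:
send_rows(travel=[[0,0,0.01],[0,0,0.02],[0,0,0.03],[0,0,0.04],[0,0,0.05],[0,0,0.05],[0,0,0.05],[0,0,0.05]], dr=[[0,0,-0.12],[0,0,-0.24],[0,0,-0.36],[0,0,-0.48],[0,0,-0.6],[0,0,-0.72],[0,0,-0.84],[0,0,-0.98]], gripper=[-1,-1,-1,-1,-1,-1,-1,-1])

```text
t: 3.45
tool_pos: [628.3, -296.6, 119.8]
ee_rot: [[-0.351, 0.936, -0.001], [0.936, 0.351, 0.0], [0.0, -0.0, -1.0]]
ft_force: [0.2, 0.4, -0.1]
width: 85.4
```

Request:
send_rows(travel=[[0,0,0],[0,0,0]], dr=[[0,0,0],[0,0,0]], gripper=[-1,-1])

```text
t: 3.62
tool_pos: [628.6, -296.5, 120.2]
ee_rot: [[-0.342, 0.94, -0.0], [0.94, 0.342, -0.0], [0.0, -0.0, -1.0]]
ft_force: [0.2, -0.3, -0.5]
width: 85.2
```

```bash
python3 - <<'E'
from h import *
s=observe();im=camera("wrist");save(im,"w2.png");R=np.array(s["ee_rot"])
P=rect("wrist",im,s,630,-295,18,40);c,d,y=fit(chipmask(P),630,-295,40);print(c,d,y)
print(s["t"],s["tool_pos"],s["joint_pos"],np.arctan2(R[1,0],R[0,0]),R[:,2])
print("travel",(np.array([*c,13-0])-s["tool_pos"])@R)
E
```

```text
[ 629.69145918 -294.78966427] [np.float64(26.722550760274345), np.float64(41.785113680222445)] 1.9394922633226606
3.6167 [ 628.5869775 -296.517044   120.1903622] [-6.28293892e-01  4.03291044e-01  2.40783006e-01  1.40841804e+00
 -9.89003044e-05  5.93237784e-01] 1.9200609802591118 [-1.63105123e-04 -3.74864254e-06 -9.99999987e-01]
travel [  1.23952185   1.64548474 107.19017415]
```

Request:
send_rows(travel=[[0.0012,0.0016,0.03],[0.0012,0.0016,0.06],[0.0012,0.0016,0.085],[0.0012,0.0016,0.1],[0.0012,0.0016,0.108],[0.0012,0.0016,0.1135],[0.0012,0.0016,0.1135],[0.0012,0.0016,0.1135]], dr=[[0,0,-0.019],[0,0,-0.019],[0,0,-0.019],[0,0,-0.019],[0,0,-0.019],[0,0,-0.019],[0,0,-0.019],[0,0,-0.019]], gripper=[-1,-1,-1,-1,-1,-1,-1,-1])

```text
t: 4.33
tool_pos: [630.6, -294.7, 8.0]
ee_rot: [[-0.363, 0.932, 0.001], [0.932, 0.363, -0.001], [-0.001, 0.001, -1.0]]
ft_force: [-0.1, -0.7, 0.2]
width: 85.0
```

Request:
send_rows(travel=[[0,0,0],[0,0,0],[0,0,0],[0,0,0],[0,0,0],[0,0,0],[0,0,0],[0,0,0]], dr=[[0,0,0],[0,0,0],[0,0,0],[0,0,0],[0,0,0],[0,0,0],[0,0,0],[0,0,0]], gripper=[-0.5,0,0.3,1,1,1,1,1], newtons=30)

```text
t: 5.0
tool_pos: [630.3, -294.5, 7.3]
ee_rot: [[-0.364, 0.931, 0.001], [0.931, 0.364, -0.001], [-0.001, 0.0, -1.0]]
ft_force: [-0.1, 0.1, 3.6]
width: 24.9
```

Request:
send_rows(travel=[[0,0,-0.01],[0,0,-0.03],[0,0,-0.06],[0,0,-0.09],[0,0,-0.09],[0,0,-0.09]], dr=[[0,0,0],[0,0,0],[0,0,0],[0,0,0],[0,0,0],[0,0,0]], gripper=[1,1,1,1,1,1])

```text
t: 5.5
tool_pos: [631.3, -295.1, 99.8]
ee_rot: [[-0.364, 0.931, 0.003], [0.931, 0.364, -0.003], [-0.004, 0.002, -1.0]]
ft_force: [0.3, -0.1, -0.3]
width: 24.8
```

```bash
python3 - <<'E'
from h import *
np.set_printoptions(precision=4,suppress=True)
s=observe();im=camera("wrist");save(im,"w3.png");R=np.array(s["ee_rot"]);t=np.array(s["tool_pos"])
yaw=np.arctan2(R[1,0],R[0,0]);z=t[2]+10.7
P=rect("wrist",im,s,t[0],t[1],z,40);m=chipmask(P);print(m.sum()/16);c,d,y=fit(m,t[0],t[1],40)
print(t,s["width"],s["joint_pos"],yaw,c,d,y)
print("chip in tool",(np.array([*c,z])-t)@R)
Q=rect("wrist",im,s,t[0],t[1],z,50,6,yaw);save(Q,"c3.png")
tgt=np.array([418.4,-204.8,100]);print("travel",(tgt-t)@R)
E
```

```text
1162.125
[ 631.2742 -295.1424   99.7845] 24.83824870288171 [-0.6244  0.4092  0.211   1.3683 -0.0001  0.5734] 1.94378346451807 [ 630.2526 -294.2653] [np.float64(25.920113708683104), np.float64(42.96123916436619)] 1.9386677326800734
chip in tool [  1.1497  -0.6073 -10.7057]
travel [ 161.6999 -165.3147   -1.1885]
```

View pics/c3.png

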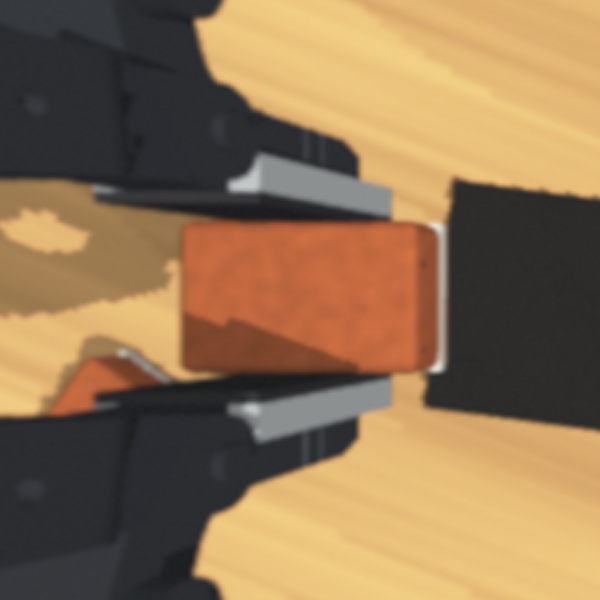

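Request:
send_rows(travel=[[0.02,-0.02,0],[0.04,-0.041,0],[0.06,-0.062,0],[0.081,-0.083,0],[0.101,-0.104,0],[0.121,-0.125,0],[0.142,-0.145,0],[0.1617,-0.1653,0]], dr=[[0,0,0.11],[0,0,0.22],[0,0,0.33],[0,0,0.44],[0,0,0.55],[0,0,0.66],[0,0,0.77],[0,0,0.88]], gripper=[1,1,1,1,1,1,1,1])

```text
t: 6.22
tool_pos: [415.0, -202.3, 94.9]
ee_rot: [[0.49, 0.872, -0.002], [0.872, -0.49, 0.002], [0.001, -0.003, -1.0]]
ft_force: [-0.9, 0.4, 0.6]
width: 25.0
```

Request:
send_rows(travel=[[0,0,0],[0,0,0],[0,0,0],[0,0,0],[0,0,0],[0,0,0],[0,0,0],[0,0,0]], dr=[[0,0,0.11],[0,0,0.22],[0,0,0.33],[0,0,0.44],[0,0,0.55],[0,0,0.66],[0,0,0.77],[0,0,0.886]], gripper=[1,1,1,1,1,1,1,1])

```text
t: 6.88
tool_pos: [416.3, -203.1, 95.2]
ee_rot: [[0.985, 0.172, -0.002], [0.172, -0.985, 0.002], [-0.002, -0.002, -1.0]]
ft_force: [-0.4, 0.1, -0.9]
width: 25.0
```

Request:
send_rows(travel=[[0,0,0],[0,0,0],[0,0,0]], dr=[[0,0,0],[0,0,0],[0,0,0]], gripper=[1,1,1])

```text
t: 7.13
tool_pos: [416.8, -203.5, 96.0]
ee_rot: [[0.984, 0.181, -0.001], [0.181, -0.984, 0.001], [-0.001, -0.001, -1.0]]
ft_force: [0.7, -0.0, -1.0]
width: 25.4
```

```bash
python3 - <<'E'
from h import *
np.set_printoptions(precision=4,suppress=True)
s=observe();im=camera("wrist");save(im,"w4.png");R=np.array(s["ee_rot"]);t=np.array(s["tool_pos"])
yaw=np.arctan2(R[1,0],R[0,0]);print(s["t"],t,s["width"],s["joint_pos"],yaw,R[:,2])
print("travel",(np.array([418.4,-204.8,15])-t)@R)
Q=rect("wrist",im,s,418.4,-204.8,12,75,4,0.178);save(Q,"c4.png")
E
```

```text
7.1333 [ 416.7566 -203.5264   96.0478] 25.367951055478546 [-0.7374 -0.3031 -0.5309  1.3443 -0.0001  2.2226] 0.18161014856961794 [-0.001   0.0008 -1.    ]
travel [ 1.456   1.6289 81.045 ]
```

View pics/c4.png

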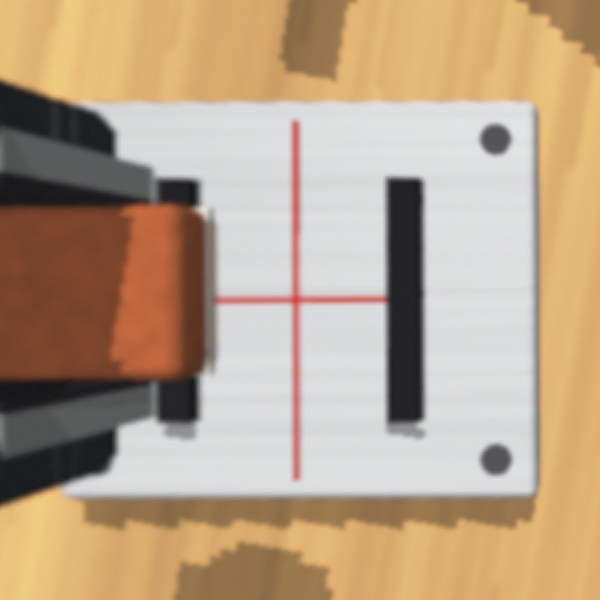

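The chip is held square and the stage cross sits within 1 mm of the expected spot. Descending in two steps.

Request:
send_rows(travel=[[0.0003,0.0015,0.025],[0.0003,0.0015,0.05],[0.0003,0.0015,0.065],[0.0003,0.0015,0.072],[0.0003,0.0015,0.072],[0.0003,0.0015,0.072],[0.0003,0.0015,0.072],[0.0003,0.0015,0.072]], dr=[[0,0,0],[0,0,0],[0,0,0],[0,0,0],[0,0,0],[0,0,0],[0,0,0],[0,0,0]], gripper=[1,1,1,1,1,1,1,1])

```text
t: 7.85
tool_pos: [418.5, -206.0, 26.1]
ee_rot: [[0.984, 0.177, 0.001], [0.177, -0.984, -0.001], [0.001, 0.002, -1.0]]
ft_force: [-0.2, -0.6, -0.9]
width: 25.0
```

```bash
python3 - <<'E'
from h import *
np.set_printoptions(precision=4,suppress=True)
s=observe();im=camera("wrist");R=np.array(s["ee_rot"]);t=np.array(s["tool_pos"])
yaw=np.arctan2(R[1,0],R[0,0]);print(s["t"],t,s["width"],yaw,R[:,2])
Q=rect("wrist",im,s,417.7,-204.8,t[2]+10.7,50,6,0.178);save(Q,"c5.png")
E
```

```text
7.85 [ 418.4516 -205.9555   26.0977] 25.031779836167672 0.1781838857699368 [ 0.0015 -0.0014 -1.    ]
```

View pics/c5.png

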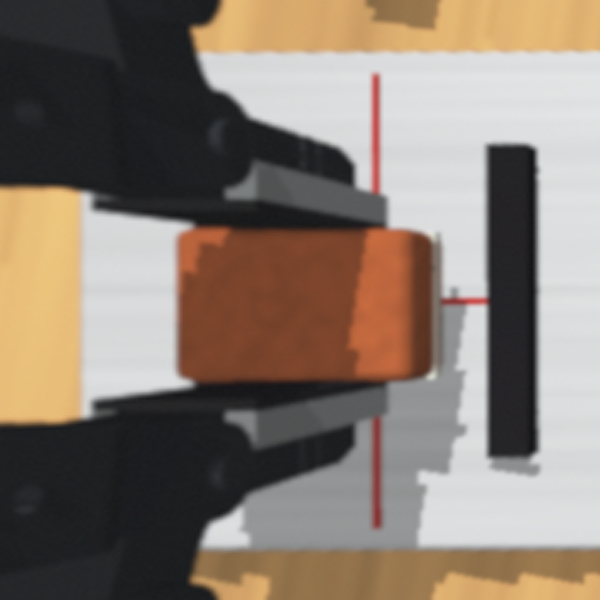

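The chip is centred to about 0.7 mm. Lowering the last 10.5 mm and watching the force.

Request:
send_rows(travel=[[0.0005,-0.0007,0.004],[0.0005,-0.0007,0.007],[0.0005,-0.0007,0.009],[0.0005,-0.0007,0.0105],[0.0005,-0.0007,0.0105],[0.0005,-0.0007,0.0105]], dr=[[0,0,0],[0,0,0],[0,0,0],[0,0,0],[0,0,0],[0,0,0]], gripper=[1,1,1,1,1,1])

```text
t: 8.4
tool_pos: [418.1, -204.5, 15.2]
ee_rot: [[0.984, 0.177, -0.0], [0.177, -0.984, -0.0], [-0.0, -0.0, -1.0]]
ft_force: [-5.0, 4.5, 12.3]
width: 25.4
```

Request:
send_rows(travel=[[0,0,-0.0005],[0,0,-0.0005],[0,0,-0.0005],[0,0,-0.0005],[0,0,-0.0005],[0,0,-0.0005]], dr=[[0,0,0],[0,0,0],[0,0,0],[0,0,0],[0,0,0],[0,0,0]], gripper=[0.3,0.1,-0.2,-0.3,-0.3,-0.3])

```text
t: 8.9
tool_pos: [418.0, -204.5, 14.6]
ee_rot: [[0.984, 0.177, -0.0], [0.177, -0.984, 0.0], [-0.0, -0.0, -1.0]]
ft_force: [0.2, 0.9, 0.2]
width: 55.4
```

Request:
send_rows(travel=[[0,0,-0.01],[0,0,-0.04],[0,0,-0.08],[0,0,-0.12],[0,0,-0.16],[0,0,-0.2],[0,0,-0.2],[0,0,-0.2]], dr=[[0,0,0],[0,0,0],[0,0,0],[0,0,0],[0,0,0],[0,0,0],[0,0,0],[0,0,0]], gripper=[-0.3,-0.3,-0.5,-1,-1,-1,-1,-1])

```text
t: 9.57
tool_pos: [419.2, -205.5, 218.2]
ee_rot: [[0.984, 0.177, 0.004], [0.177, -0.984, -0.004], [0.003, 0.004, -1.0]]
ft_force: [0.6, 0.7, 0.1]
width: 85.5
```

```bash
python3 - <<'E'
from h import *
np.set_printoptions(precision=4,suppress=True)
s=observe();im=camera("wrist");R=np.array(s["ee_rot"]);t=np.array(s["tool_pos"])
print(s["t"],t,s["joint_pos"])
Q=rect("wrist",im,s,417.7,-204.8,26,50,6,0.178);save(Q,"c6.png");print(fit(chipmask(Q),417.7,-204.8,50,6,0.178))
Q=rect("wrist",im,s,417.7,-204.8,12,65,6,0.178);h=cv2.cvtColor(Q,cv2.COLOR_RGB2HSV)
red=((h[...,0]>170)|(h[...,0]<4))&(h[...,1]>70)
print("cross col", np.median(np.argwhere(red[60:200])[:,1])/6-65)
E
```

```text
9.5667 [ 419.1584 -205.5026  218.2467] [-0.7371 -0.3154 -0.3191  1.5617 -0.0001  2.2267]
(array([ 416.2254, -204.1339]), [np.float64(40.6666660308838), np.float64(25.16666793823241)], np.float64(0.1779999999999994))
cross col -0.5
```

View pics/c6.png

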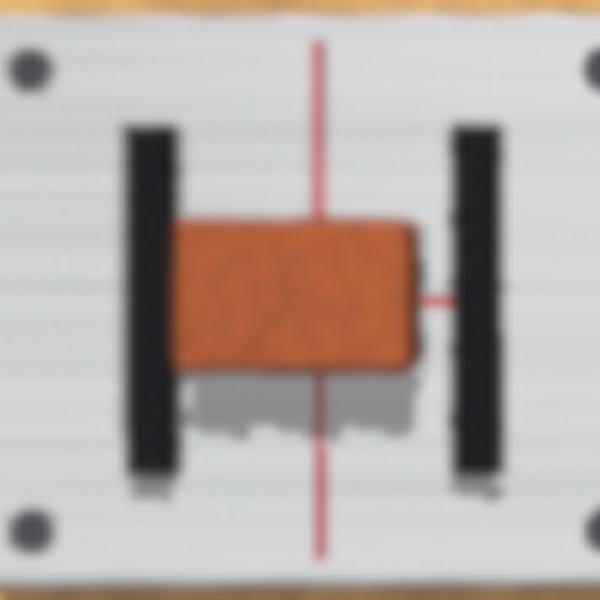

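The chip is released and flat between the stops, within about 1-2 mm of the cross. Now over to the cradle.

Request:
send_rows(travel=[[0.005,-0.02,-0.035],[0.016,-0.055,-0.042],[0.027,-0.094,-0.042],[0.038,-0.132,-0.042],[0.049,-0.17,-0.042],[0.06,-0.208,-0.042],[0.071,-0.246,-0.042],[0.08,-0.28,-0.042]], dr=[[0,0,-0.12],[0,0,-0.24],[0,0,-0.36],[0,0,-0.48],[0,0,-0.6],[0,0,-0.72],[0,0,-0.84],[0,0,-0.96]], gripper=[-1,-1,-1,-1,-1,-1,-1,-1])

```text
t: 10.28
tool_pos: [446.3, 87.6, 255.4]
ee_rot: [[0.414, 0.91, -0.002], [0.91, -0.414, 0.0], [-0.001, -0.002, -1.0]]
ft_force: [1.0, -0.2, -0.3]
width: 85.3
```

```bash
python3 - <<'E'
from h import *
np.set_printoptions(precision=4,suppress=True)
s=observe();R=np.array(s["ee_rot"]);t=np.array(s["tool_pos"])
yaw=np.arctan2(R[1,0],R[0,0]);print(s["t"],t,s["joint_pos"],yaw,"travel",(np.array([450,205,260])-t)@R)
E
```

```text
10.2833 [446.341   87.5977 255.4172] [-0.0952 -0.3303 -0.2633  1.6398  0.0001  1.9023] 1.1441254341451061 travel [108.3886 -45.2642  -4.5563]
```

Request:
send_rows(travel=[[0.02,-0.008,-0.005],[0.04,-0.017,-0.005],[0.06,-0.025,-0.005],[0.08,-0.033,-0.005],[0.1,-0.042,-0.005],[0.108,-0.045,-0.005],[0.108,-0.045,-0.005],[0.108,-0.045,-0.005]], dr=[[0,0,-0.12],[0,0,-0.24],[0,0,-0.36],[0,0,-0.48],[0,0,-0.6],[0,0,-0.72],[0,0,-0.84],[0,0,-0.96]], gripper=[-1,-1,-1,-1,-1,-1,-1,-1])

```text
t: 10.95
tool_pos: [450.8, 202.7, 260.0]
ee_rot: [[-0.509, 0.861, -0.003], [0.861, 0.509, -0.001], [0.001, -0.003, -1.0]]
ft_force: [0.5, 0.1, -0.5]
width: 85.3
```

Request:
send_rows(travel=[[0,0,0],[0,0,0],[0,0,0],[0,0,0],[0,0,0],[0,0,0],[0,0,0],[0,0,0]], dr=[[0,0,-0.12],[0,0,-0.24],[0,0,-0.36],[0,0,-0.48],[0,0,-0.6],[0,0,-0.72],[0,0,-0.84],[0,0,-0.96]], gripper=[-1,-1,-1,-1,-1,-1,-1,-1])

```text
t: 11.62
tool_pos: [450.9, 202.0, 260.1]
ee_rot: [[-0.997, 0.078, -0.003], [0.078, 0.997, -0.001], [0.003, -0.001, -1.0]]
ft_force: [-0.9, 0.2, -0.3]
width: 85.4
```

Request:
send_rows(travel=[[0,0,0],[0,0,0]], dr=[[0,0,-0.09],[0,0,-0.09]], gripper=[-1,-1])

```text
t: 11.78
tool_pos: [451.0, 202.0, 260.3]
ee_rot: [[-1.0, -0.01, -0.003], [-0.01, 1.0, -0.0], [0.003, -0.0, -1.0]]
ft_force: [-0.1, 0.2, -0.7]
width: 85.2
```

```bash
python3 - <<'E'
from h import *
np.set_printoptions(precision=4,suppress=True)
s=observe();im=camera("wrist");save(im,"w7.png");R=np.array(s["ee_rot"]);t=np.array(s["tool_pos"])
yaw=np.arctan2(R[1,0],R[0,0]);print(s["t"],t,s["joint_pos"],yaw)
for n,z in {"head_grip":103,"head":11,"dock":0}.items():
    for r in landmark_of(n,"wrist")[:2]: print(n,r["centre"],round(r["confidence"],2),at_z("wrist",r["centre"],z,s)[:2])
Q=rect("wrist",im,s,455,211,123,70,4,0);Q2=rect("wrist",im,s,455,211,69,70,4,0)
save(np.hstack([cv2.resize(Q,(400,400)),cv2.resize(Q2,(400,400))]),"c7.png")
E
```

```text
11.7833 [451.0058 201.9872 260.2583] [ 0.1558 -0.2063 -0.1507  1.6291 -0.0001  0.1456] -3.1313939839919036
head_grip [334.0, 236.8] 0.8 [460.7752 216.7231]
head [333.2, 210.8] 0.66 [456.5369 219.6117]
```

View pics/c7.png

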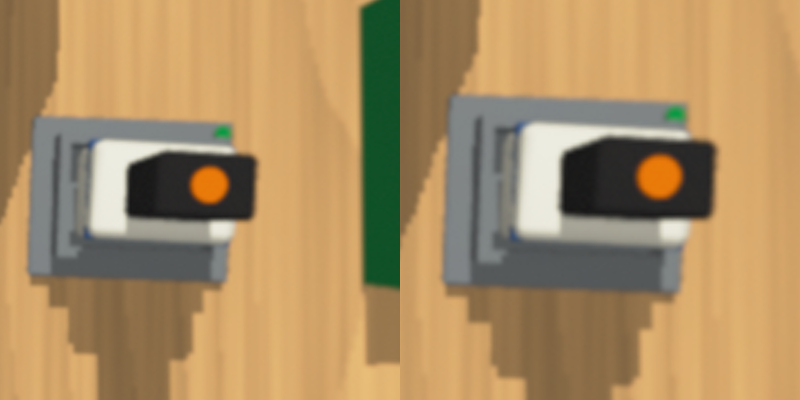

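The crop shows the head in its cradle, with the black grip block and an orange dot at (209,185) px, which is about world (458.2,216.3). The head's yaw is about -0.045. Descending partway, then re-measuring.

Request:
send_rows(travel=[[-0.0073,0.0142,0.03],[-0.0073,0.0142,0.06],[-0.0073,0.0142,0.08],[-0.0073,0.0142,0.09],[-0.0073,0.0142,0.09],[-0.0073,0.0142,0.09]], dr=[[0,0,0.055],[0,0,0.055],[0,0,0.055],[0,0,0.055],[0,0,0.055],[0,0,0.055]], gripper=[-1,-1,-1,-1,-1,-1])

```text
t: 12.48
tool_pos: [459.0, 216.3, 172.3]
ee_rot: [[-0.999, 0.05, -0.0], [0.05, 0.999, -0.0], [0.0, -0.0, -1.0]]
ft_force: [1.0, 0.0, 0.6]
width: 85.3
```

```bash
python3 - <<'E'
from h import *
np.set_printoptions(precision=4,suppress=True)
s=observe();im=camera("wrist");save(im,"w8.png");R=np.array(s["ee_rot"]);t=np.array(s["tool_pos"])
yaw=np.arctan2(R[1,0],R[0,0]);print(s["t"],t,yaw)
Q=rect("wrist",im,s,458,216,123,50,6,0);h=cv2.cvtColor(Q,cv2.COLOR_RGB2HSV)
m=((h[...,0]<20)&(h[...,1]>200)&(h[...,2]>150)).astype(np.uint8);c,d,y=fit(m,458,216,50,6);print("dot",c,d)
b=(h[...,2]<75).astype(np.uint8)
n,l,st,ce=cv2.connectedComponentsWithStats(b);k=l[300,300] or l[300,330]
print("head under dot", (np.array([*c,84])-t)@R)
save(Q,"c8.png")
E
```

```text
12.4833 [458.9561 216.292  172.2514] 3.0919200316137085
dot [458.3333 216.25  ] [np.float64(12.666667938232422), np.float64(12.166664123535156)]
head under dot [ 0.6167 -0.063  88.2515]
```

View pics/c8.png

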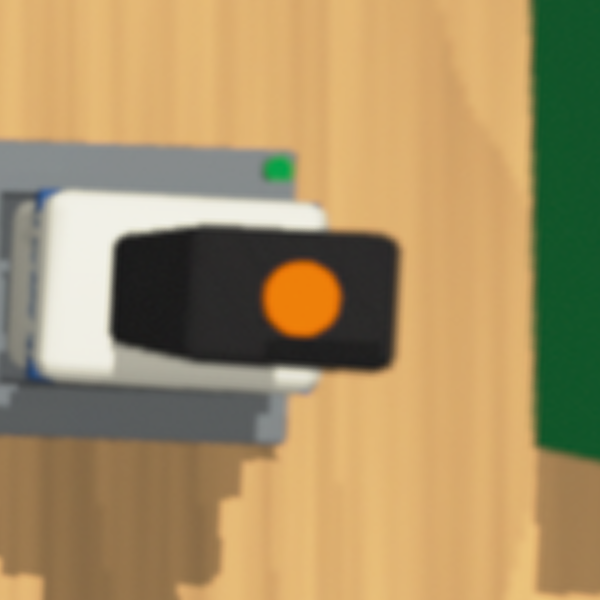

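Request:
send_rows(travel=[[0.0009,0,0.03],[0.0009,0,0.055],[0.0009,0,0.075],[0.0009,0,0.085],[0.0009,0,0.088],[0.0009,0,0.088],[0.0009,0,0.088],[0.0009,0,0.088]], dr=[[0,0,-0.01],[0,0,-0.01],[0,0,-0.01],[0,0,-0.01],[0,0,-0.01],[0,0,-0.01],[0,0,-0.01],[0,0,-0.01]], gripper=[-1,-1,-1,-1,-1,-1,-1,-1])

```text
t: 13.2
tool_pos: [459.2, 216.6, 85.6]
ee_rot: [[-0.999, 0.039, 0.003], [0.039, 0.999, 0.0], [-0.003, 0.0, -1.0]]
ft_force: [0.0, -0.5, 1.0]
width: 85.2
```

Request:
send_rows(travel=[[0,0,0],[0,0,0],[0,0,0],[0,0,0],[0,0,0],[0,0,0],[0,0,0],[0,0,0]], dr=[[0,0,0],[0,0,0],[0,0,0],[0,0,0],[0,0,0],[0,0,0],[0,0,0],[0,0,0]], gripper=[-0.5,0,0.3,0.5,1,1,1,1], newtons=70)

```text
t: 13.87
tool_pos: [458.3, 216.3, 84.0]
ee_rot: [[-0.999, 0.039, 0.0], [0.039, 0.999, -0.0], [-0.0, -0.0, -1.0]]
ft_force: [0.3, -0.2, 3.0]
width: 23.1
```

Request:
send_rows(travel=[[0,0,-0.01],[0,0,-0.02],[0,0,-0.03],[0,0,-0.04],[0,0,-0.05],[0,0,-0.06],[0,0,-0.06],[0,0,-0.06]], dr=[[0,0,0],[0,0,0],[0,0,0],[0,0,0],[0,0,0],[0,0,0],[0,0,0],[0,0,0]], gripper=[1,1,1,1,1,1,1,1])

```text
t: 14.53
tool_pos: [458.6, 216.5, 144.5]
ee_rot: [[-0.999, 0.039, 0.001], [0.039, 0.999, 0.0], [-0.001, 0.0, -1.0]]
ft_force: [-0.2, 0.3, -3.1]
width: 23.2
```

```bash
python3 - <<'E'
from h import *
np.set_printoptions(precision=4,suppress=True)
s=observe();im=camera("wrist");save(im,"w9.png");R=np.array(s["ee_rot"]);t=np.array(s["tool_pos"])
yaw=np.arctan2(R[1,0],R[0,0]);print(s["t"],t,yaw,s["joint_pos"],s["width"])
E
```

```text
14.5333 [458.6096 216.4794 144.5378] 3.102777988929202 [ 0.1827 -0.1823 -0.3395  1.4122 -0.0001  0.2215] 23.23901453383457
```

Head is lifted (force change about 3 N, width 23). Raising it so the nose is around 170 mm, then crossing the urn.

Request:
send_rows(travel=[[0,0,-0.02],[0,0,-0.04],[0,0,-0.06],[0,0,-0.08],[0,0,-0.095],[0,0,-0.1],[0,0,-0.1]], dr=[[0,0,0],[0,0,0],[0,0,0],[0,0,0],[0,0,0],[0,0,0],[0,0,0]], gripper=[1,1,1,1,1,1,1])

```text
t: 15.17
tool_pos: [458.5, 216.5, 244.3]
ee_rot: [[-0.999, 0.039, 0.001], [0.039, 0.999, 0.0], [-0.001, 0.0, -1.0]]
ft_force: [0.1, -0.3, -3.2]
width: 23.5
```

Request:
send_rows(travel=[[0.0008,-0.013,0],[0.002,-0.039,0],[0.004,-0.065,0],[0.0057,-0.092,0],[0.0074,-0.12,0],[0.009,-0.148,0],[0.011,-0.176,0],[0.013,-0.204,0]], dr=[[0,0,0],[0,0,0],[0,0,0],[0,0,0],[0,0,0],[0,0,0],[0,0,0],[0,0,0]], gripper=[1,1,1,1,1,1,1,1])

```text
t: 15.83
tool_pos: [436.3, 12.0, 241.9]
ee_rot: [[-0.999, 0.039, -0.002], [0.039, 0.999, 0.001], [0.002, 0.0, -1.0]]
ft_force: [0.5, -0.4, -3.9]
width: 23.4
```

Request:
send_rows(travel=[[0.002,-0.028,0],[0.0035,-0.056,0],[0.005,-0.084,0],[0.007,-0.112,0],[0.009,-0.14,0],[0.0105,-0.168,0],[0.012,-0.196,0],[0.013,-0.21,0]], dr=[[0,0,-0.03],[0,0,-0.06],[0,0,-0.09],[0,0,-0.12],[0,0,-0.15],[0,0,-0.18],[0,0,-0.2],[0,0,-0.217]], gripper=[1,1,1,1,1,1,1,1])

```text
t: 16.5
tool_pos: [415.1, -198.6, 241.7]
ee_rot: [[-0.984, -0.177, -0.002], [-0.177, 0.984, 0.001], [0.002, 0.001, -1.0]]
ft_force: [-0.0, 0.9, -3.4]
width: 23.4
```

Request:
send_rows(travel=[[0,0,0],[0,0,0],[0,0,0]], dr=[[0,0,0],[0,0,0],[0,0,0]], gripper=[1,1,1])

```text
t: 16.75
tool_pos: [415.8, -195.5, 242.7]
ee_rot: [[-0.984, -0.177, -0.001], [-0.177, 0.984, 0.001], [0.001, 0.002, -1.0]]
ft_force: [-0.3, 0.1, -3.9]
width: 23.3
```

```bash
python3 - <<'E'
from h import *
np.set_printoptions(precision=4,suppress=True)
s=observe();R=np.array(s["ee_rot"]);t=np.array(s["tool_pos"])
yaw=np.arctan2(R[1,0],R[0,0])%(2*np.pi);print(s["t"],t,yaw-np.pi,s["joint_pos"],s["width"])
print("travel",(np.array([416.2,-204.1,109])-t)@R)
im=camera("wrist");save(im,"w10.png")
E
```

```text
16.75 [ 415.7804 -195.4841  242.7103] 0.17793613294925592 [-0.7256 -0.3216 -0.2796  1.6146  0.0002 -0.9035] 23.291442274325625
travel [  0.9895  -8.7553 133.6983]
```

View pics/w10.png

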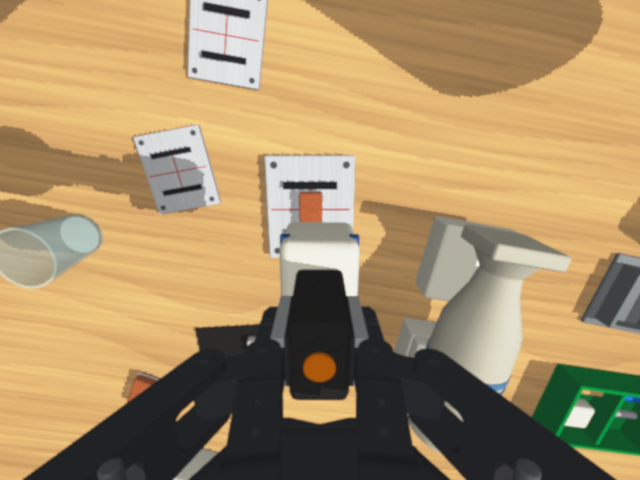

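The wrist picture shows the head upright in the pads and the chip in place on the large stage at (311,206). Descending to about 35 mm above the chip, then measuring.

Request:
send_rows(travel=[[0.001,-0.0087,0.02],[0.001,-0.0087,0.045],[0.001,-0.0087,0.07],[0.001,-0.0087,0.09],[0.001,-0.0087,0.102],[0.001,-0.0087,0.108],[0.001,-0.0087,0.108],[0.001,-0.0087,0.108]], dr=[[0,0,0],[0,0,0],[0,0,0],[0,0,0],[0,0,0],[0,0,0],[0,0,0],[0,0,0]], gripper=[1,1,1,1,1,1,1,1])

```text
t: 17.47
tool_pos: [417.0, -205.0, 136.6]
ee_rot: [[-0.984, -0.178, 0.001], [-0.178, 0.984, -0.001], [-0.001, -0.001, -1.0]]
ft_force: [0.8, -0.8, -2.5]
width: 23.2
```

```bash
python3 - <<'E'
from h import *
np.set_printoptions(precision=2,suppress=True)
s=observe();R=np.array(s["ee_rot"]);t=np.array(s["tool_pos"])
yaw=np.arctan2(R[1,0],R[0,0])%(2*np.pi)-np.pi;print(s["t"],t,yaw,s["width"],R[:,2])
im=camera("wrist");save(im,"w11.png")
h=cv2.cvtColor(im,cv2.COLOR_RGB2HSV);z=t[2]+39
m=((h[...,0]<20)&(h[...,1]>200)&(h[...,2]>130)).astype(np.uint8);m[:300]=0
n,l,st,ce=cv2.connectedComponentsWithStats(m);k=1+np.argmax(st[1:,4]);d=at_z("wrist",ce[k],z,s)
print("dot px",ce[k],"in tool",(d-t)@R)
for c in("top","side"):
    I=camera(c);save(I,c+"11.png")
    for nm,zz in(("terracotta_chip_top",26),("head_grip",t[2]+19),("head",t[2]-73)):
        for r in landmark_of(nm,c)[:2]: print(c,nm,np.array(r["centre"]),round(r["confidence"],2),at_z(c,r["centre"],zz)[:2])
print("travel",(np.array([416.2,-204.1,109])-t)@R)
S=cv2.imread("pics/side11.png");W=cv2.imread("pics/w11.png")
p=proj("side",[[417,-204,50]])[0].astype(int);print(p)
a=S[p[1]-90:p[1]+70,p[0]-80:p[0]+80];b=W[60:380,160:480]
cv2.imwrite("pics/c11.png",np.hstack([cv2.resize(a,(400,400),interpolation=2),cv2.resize(b,(400,400))]))
E
```

```text
17.4667 [ 416.96 -204.96  136.63] 0.17865798590118498 23.176361486135068 [ 0. -0. -1.]
dot px [318.97 367.43] in tool [ -0.46   0.46 -39.  ]
top terracotta_chip_top [483.9 172.6] 0.87 [ 715.21 -390.93]
top head_grip [429.3 295.8] 0.57 [ 417.89 -206.4 ]
top head [419.2 295. ] 0.56 [ 424.29 -207.51]
side terracotta_chip_top [476.7 390.3] 0.85 [ 724.3  -392.29]
side terracotta_chip_top [300.8 355.6] 0.48 [ 424.32 -203.04]
side head_grip [294.5 311.6] 0.62 [ 414.2  -209.77]
side head [297.2 341.6] 0.61 [ 419.15 -198.8 ]
travel [ 0.61  1.   27.63]
[297 348]
```

View pics/c11.png

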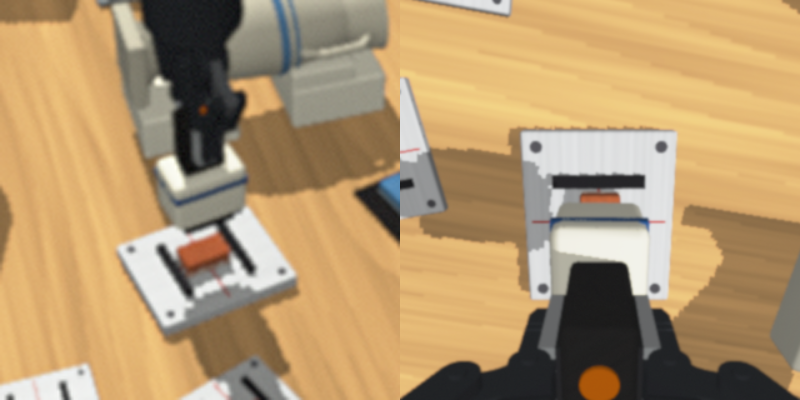

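All agrees within about 1 mm: the head is square above the chip. Final slow descent.

Request:
send_rows(travel=[[0.0006,0.0005,0.005],[0.0006,0.0005,0.01],[0.0006,0.0005,0.015],[0.0006,0.0005,0.02],[0.0006,0.0005,0.023],[0.0006,0.0005,0.0255],[0.0006,0.0005,0.0265],[0.0006,0.0005,0.0265]], dr=[[0,0,0],[0,0,0],[0,0,0],[0,0,0],[0,0,0],[0,0,0],[0,0,0],[0,0,0]], gripper=[1,1,1,1,1,1,1,1])

```text
t: 18.58
tool_pos: [415.8, -204.6, 109.0]
ee_rot: [[-0.984, -0.177, -0.0], [-0.177, 0.984, 0.0], [0.0, 0.0, -1.0]]
ft_force: [-0.4, -0.8, -3.4]
width: 23.3
```

Request:
send_rows(travel=[[0,0,0],[0,0,0],[0,0,0],[0,0,0],[0,0,0],[0,0,0]], dr=[[0,0,0],[0,0,0],[0,0,0],[0,0,0],[0,0,0],[0,0,0]], gripper=[1,1,1,1,1,1])

```text
t: 19.08
tool_pos: [416.0, -204.7, 109.4]
ee_rot: [[-0.984, -0.177, 0.0], [-0.177, 0.984, -0.0], [-0.0, -0.0, -1.0]]
ft_force: [-0.1, 0.6, -3.4]
width: 23.1
```

```bash
python3 - <<'E'
from h import *
np.set_printoptions(precision=2,suppress=True)
s=observe();R=np.array(s["ee_rot"]);t=np.array(s["tool_pos"])
print(s["t"],t,np.arctan2(R[1,0],R[0,0])%(2*np.pi)-np.pi,s["width"],s["ft_force"],np.abs(s["qvel"]).max())
S=camera("side");p=[297,350]
a=S[p[1]-60:p[1]+60,p[0]-80:p[0]+80];save(cv2.resize(a,(800,600),interpolation=2),"c12.png")
E
```

```text
19.0833 [ 415.97 -204.68  109.38] 0.17820733589140847 23.123971770999187 [-0.13  0.61 -3.44] 0.002337507678160914
```

The pose is still, and the wrist force is just the head's weight, so nothing is touching. Handing in.

```bash
python3 -c "
from rig import *
print(hand_in())"
```

```text
the job is handed in; nothing more can be done
None
```

The terracotta chip is on the red cross of the large stage plate, let go, and the measuring head is held still about 10 mm above it. I handed the job in at about 19 s; it gave no verdict.

- **Chip:** I took the chip from the mat rather than the look-alike beside it. After release it measured about 1–2 mm from the stage centre and square between the stops.
- **Carry:** I lifted the head from its cradle and carried it over the urn with its underside at about 169 mm, against the urn's 125 mm. Nothing showed in the wrist force to suggest a knock.
- **End state:**
  - The head is upright and within about 1 mm sideways of the chip's measured centre.
  - It is aligned with the chip to within a few hundredths of a radian.
  - The wrist force is −3.4 N, close to the head's own weight, and joint speeds were near zero.

**Checks that failed or disagreed:**
- **Final close-up:** I couldn't view it because the 12-picture limit was reached. The 10 mm gap therefore comes from the arm's position reading, not a picture.
- **Network positions:** With the head held over the stage, the top and side cameras' networks put the head and chip up to 8 mm from my own measurements. Some of their top answers were the look-alike chip. I relied on the wrist-camera measurements instead.

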